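# Issue two bushings from the gravity dispenser

### The arm

A 6-joint arm with a two-finger parallel gripper is mounted at the origin on the work surface. World frame = base frame: x ahead of the robot, y to its left, z up, the work surface at z = 0. Lengths are in m, angles in rad, forces in N, time in s.
With the tool pointing down it reaches from about 0.35 to 0.775 m from the base axis. Payload 5.5 kg.
Tool frame: the origin (TCP) lies at the very end of the fingers, on their centre line; the grasp point (between the pads) lies 19 mm behind it (arm.tcp_to_grasp is the distance from the TCP to the grasp point, in m); z points along the fingers, x is the direction in which the jaws open and shut, and the axes are right-handed (so a half turn about z gives the same grasp; the last joint's range is limited). The gripper opens to 85 mm and grips with 20 to 120 N. Pads are 22 mm wide; open, the fingers measure 114 mm over their backs; the gripper's body (76 mm by 85 mm) begins 54 mm behind the grasp point. The pads swing forward as they close: fully open they stand 13 mm farther back than shut.
Start: joints at [-1.393, 0.313, 0.046, 1.304, 0, 1.431], TCP at [0.18, -0.546, 0.231] pointing down, gripper open.
Joint ranges: [-2.76, 2.76], [-0.86, 1.69], [-1.03, 1.26], [-2.2, 2.34], [-1.47, 1.5], [-3.14, 3.14]. Speed limits (rad/s): [2.57, 2.57, 3.14, 3.14, 3.14, 3.14].

### API

Orientations are given as a unit quaternion [w, x, y, z].
In Python, from workcell import arm, capture, camera_info gives the robot as it stands.
- The arm moves only by the tool carry_out, never from a script. Its argument "series" is text: rows parted by semicolons, each of 6 numbers parted by spaces: the shift along the tool's x, y, z in mm, then the turn, a rotation vector about the tool's x, y, z in degrees. In form: tx ty tz ax ay az; .... A call has 1 to 20 rows; each row is the pose to reach, as a shift and turn from the pose measured when the call began, along the tool's axes at that moment; what a row does not reach only later rows make up. A row lasts 1/10 s, in which the tool goes at most 50 mm and 8.59 degrees, less where a joint would pass 70% of its speed; a pose out of reach is approached as far as the arm can. A call with a gripper value outside its range is refused whole. "claw" is the finger opening in mm, from 0 to 85.4, set as the call begins (left out, the last holds). The fingers move at their own pace and stop on an object; the grip force is fixed at half the most. Time passes only in rows, so rows that repeat a pose let the fingers close. It gives the time, the measured TCP pose, the force and the opening at its end, in the units of the state.
- arm.get_obs(): the state, without advancing time (a new reading comes with each control period).
- capture(name): name is "side" or "top" or "wrist"; returns (picture, depth): 420x560x3 uint8, red, green, blue; 420x560 float32, m along the optical axis (not along the pixel's ray), 0 where there is no reading.
- camera_info(name): a dict with "fx", "fy", "cx", "cy" (pixels), "position" and "rotation" of the camera in the world. Camera axes: x right, y down, z forward; pixel columns grow to the right and rows downward; lengths in m; the calibration is good to about 2 mm. A picture is of the moment at which its call begins: read the wrist's pose just before it. camera_info takes no time and is no camera call; for the wrist camera it gives the pose at the moment of the call.
- arm.finish_job(): hands the job in, once; it reports no verdict.
The state is a dict: "time": time; "q": joint angles; "qvel": joint speeds; "tau": joint torques, N m; "tcp_pos": TCP position; "ee_rot": TCP orientation; "force": force on the tool from outside, world axes, zero at the start; "torque": the same for the moment, N m; "grip_width": finger opening in m.
Only numpy, scipy, OpenCV 4.12 (cv2) and the standard library are available. Lean on these libraries where they do the work, as an engineer would, in place of code of your own. Each camera call takes 0.05 s, during which the arm holds its last target.

### The job

Issue two of the larger bronze bushings from their dispenser: press the paddle of its rocking lever all the way down with the fingertips so that the gate lifts, keep it down until the bushing has rolled out into the trough, let the lever come right back up so that the next bushing rolls down to the gate, and press and let up once more in the same way. Finish with just two bushings in the trough, the lever up and the gate shut with the others waiting behind it. Do not touch or pick up any bushing, and leave the smaller bushings' dispenser and the loose things on the bench alone.

Things in the scene. Friction and masses are not known exactly. Their poses are not given: they have to be found in the camera images.
- dispenser_large: Fixed sheet-steel gravity dispenser of the larger bushings, bolted to the bench; base plate 300 x 122 mm, 130 mm high in all. Origin: on the bench under the lane's centre line; x points up the lane's 12 degree slope (away from the outlet), z up, y left as seen along +x. The lane is open, 54 mm wide between 32 mm walls; four bushings lie across it in a row and press down-slope (-x) on the gate.
- lever_large (a joint): Rocking lever of this dispenser, in rad: 0 at rest (paddle up, gate shut), grows as the paddle goes down; hard stop 0.32. Gate frees a bushing from about 0.26. A spring returns it to 0; the paddle needs about 4 N to start, 7 N at the stop. A finger on the lever rises through the floor and holds the second bushing while pressed: one press, one bushing. Let up fully, the rest roll to the gate.
- paddle_large (a point): Middle of the top face of the larger bushings' lever paddle: ribbed dark steel plate 48 mm along x, 50 mm along y, on the lane's -y side, at x 113, y -57, z 124 mm of the dispenser at rest; moves with the lever. At rest it rises 12 degrees to +x; at the stop its middle is 22 mm lower and falls 6 degrees. The bushings begin 32 mm to its +y side, tops under 120 mm; nothing stands above it.
- gate_large (a point): Point on the up-slope face of the shut gate (a dark blade at the lever's front end) of the larger bushings' dispenser, on the centre line, 21 mm above the lane floor: x -40, y 0, z 67 mm of the dispenser. Fixed to the dispenser; does not rise with the gate.
- trough_large (a point): Middle of the floor of the trough of the larger bushings' dispenser, where let-out bushings stop: the lane runs on 100 mm beyond the gate to a 30 mm end wall. At x -85, y 0, z 36 mm of the dispenser.
- dispenser_small: A second dispenser of the same build, same size and same frame, for the smaller bushings. Not to be used.
- lever_small (a joint): Lever of the smaller bushings' dispenser, works like the other one; leave at rest (0).
- bushing_large_1: Larger bronze bushing, 42 mm outside diameter, 50 mm long, about 0.35 kg, first in line, against the gate at the start. Origin at its centre; rolls about its y axis. Centre at x -19, z 71 mm of the dispenser when at the gate; x -118 or -77 in the trough.
- bushing_large_2: Larger bronze bushing, 42 mm outside diameter, 50 mm long, about 0.35 kg, second in line at the start. Origin at its centre; rolls about its y axis. Centre at x -19, z 71 mm of the dispenser when at the gate; x -118 or -77 in the trough.
- bushing_large_3: Larger bronze bushing, 42 mm outside diameter, 50 mm long, about 0.35 kg, third in line at the start. Origin at its centre; rolls about its y axis. Centre at x -19, z 71 mm of the dispenser when at the gate; x -118 or -77 in the trough.
- bushing_large_4: Larger bronze bushing, 42 mm outside diameter, 50 mm long, about 0.35 kg, last in line at the start. Origin at its centre; rolls about its y axis. Centre at x -19, z 71 mm of the dispenser when at the gate; x -118 or -77 in the trough.
- bushing_small_1: Smaller bronze bushing, 30 mm outside diameter, 50 mm long, first in line, against the gate of the other dispenser. Origin at its centre. Leave alone.
- bushing_small_2: Smaller bronze bushing, 30 mm outside diameter, 50 mm long, second in line of the other dispenser. Origin at its centre. Leave alone.
- bushing_small_3: Smaller bronze bushing, 30 mm outside diameter, 50 mm long, third in line of the other dispenser. Origin at its centre. Leave alone.
- bushing_small_4: Smaller bronze bushing, 30 mm outside diameter, 50 mm long, last in line of the other dispenser. Origin at its centre. Leave alone.
- carton: Loose plain cardboard carton 85 x 55 x 45 mm on the bench, origin under its centre. Leave alone.
- bearing: Loose steel bearing ring lying flat, 52 mm outside, 25 mm bore, 15 mm high, origin under its centre. Leave alone.
- valve: Loose small pneumatic valve, aluminium block 62 x 26 x 32 mm with a black coil on top (54 mm high in all), origin under its centre. Leave alone.
Things that resemble listed ones, but are neither listed nor needed, are in the scene too. Leave any turquoise look-alike of the bushing_large_3 alone.

How it is judged:
By the outcome, as a careful person would: the job done as asked, in the order asked, and still so for the second after the job is handed in, with the robot touching nothing.
It also fails if it takes over 40 s, if anything falls off the work surface, if the arm or the gripper's body presses on something with over 40 N, if the wrist force passes 120 N, or if a joint passes its speed limit or range.

## Working session

There is one attempt and no reset: what is moved stays moved. The work goes in short steps, Python scripts to look and compute and a tool call to move; the robot and the scene stay as the last step left them, time stands still between calls to the robot, and variables do not carry over. Pictures are saved under pics/ and viewed, and the job is handed in when it is done.

Besides the shell and the picture viewer there is one more tool, called after ">>>" in YAML: its name, and indented under it one key for each argument. carry_out: Moves the arm, as the interface text tells. Its arguments: {"type":"object","properties":{"series":{"type":"string"},"claw":{"type":"number"}},"required":["series"]}

```bash
mkdir -p pics; cat > h.py <<'E'
import numpy as np,cv2
from workcell import arm,capture,camera_info
def snap(n,f):
    im,d=capture(n); cv2.imwrite(f'pics/{f}.png',im[:,:,::-1]); np.save(f'pics/{f}.npy',d); return im,d
def pt(n,d,u,v,ci=None,r=1):
    ci=ci or camera_info(n); w=d[v-r:v+r+1,u-r:u+r+1]; z=np.median(w[w>0])
    p=np.array([(u-ci['cx'])/ci['fx']*z,(v-ci['cy'])/ci['fy']*z,z])
    return np.array(ci['rotation'])@p+np.array(ci['position'])
E
python3 - <<'E'
from h import *
o=arm.get_obs();print(o['time'],o['tcp_pos'],o['ee_rot'],o['grip_width'])
snap('top','top0');snap('side','side0')
print(camera_info('top'))
print(camera_info('side'))
E
```

```text
0.0 [ 0.17960487 -0.54569535  0.2304146 ] [-6.37946662e-04  8.10099608e-01 -5.86291564e-01 -6.49087487e-04] 0.08539273140685635
{'fx': 465.14949654869986, 'fy': 465.14949654869986, 'cx': 280.7154747232869, 'cy': 214.21845513440178, 'position': array([0.48884964, 0.01972058, 1.2190855 ]), 'rotation': array([-0.03247548,  0.71121962, -0.70197443,  0.0185446 ])}
{'fx': 398.71263873328115, 'fy': 398.71263873328115, 'cx': 280.0874193660782, 'cy': 203.90431590212663, 'position': array([ 0.04674465, -0.48136231,  0.64731506]), 'rotation': array([-0.41459619,  0.82351653, -0.34841908,  0.16892205])}
```

Rotation is a quaternion; fixing the helper.

```bash
sed -i "s/np.array(ci\['rotation'\])@p/Q(ci['rotation'])@p/" h.py; cat >> h.py <<'E'
from scipy.spatial.transform import Rotation as R
def Q(q): return R.from_quat(np.roll(q,-1)).as_matrix()
E
```

```text
(no output)
```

View pics/top0.png

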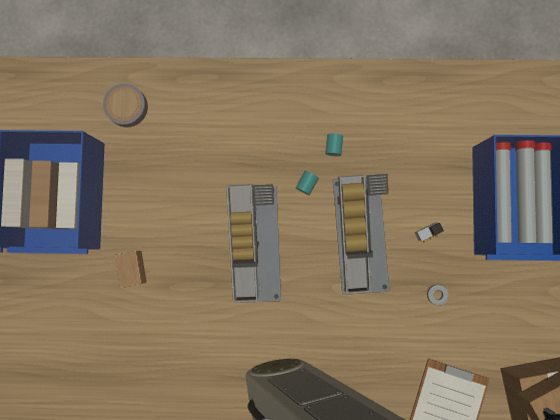

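View pics/side0.png

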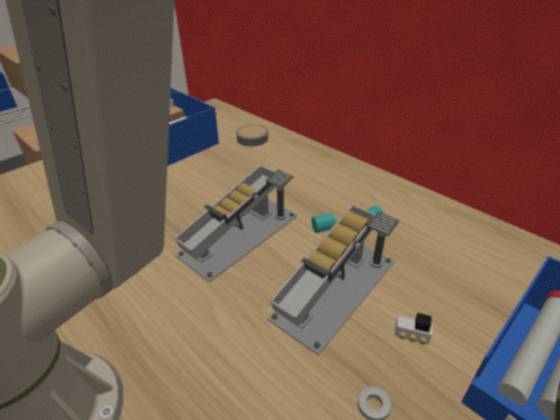

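The top view shows two dispensers. The left one (lane at px 243,250) has bushings at about 13 px pitch. The right one (lane at 355,235) has about 17 px pitch, so it holds the 42 mm bushings, with its paddle at (377,184). Two turquoise look-alikes lie loose at (307,182) and (334,144). I'll confirm with an enlarged crop and measure.

```bash
python3 - <<'E'
from h import *
im=cv2.imread('pics/top0.png');d=np.load('pics/top0.npy')
c=im[165:305,215:400];cv2.imwrite('pics/crop0.png',cv2.resize(c,None,fx=4.3,fy=4.3,interpolation=cv2.INTER_CUBIC)[:600])
for uv in [(377,184),(370,178),(385,178),(370,192),(385,192),(353,192),(355,208),(356,225),(357,244),(241,217),(242,230),(242,243),(242,256),(358,280),(263,194)]:
    print(uv,pt('top',d,*uv).round(4))
E
```

```text
(377, 184) [ 0.6422 -0.1846  0.1245]
(370, 178) [ 0.6556 -0.1673  0.1294]
(385, 178) [ 0.6562 -0.2027  0.128 ]
(370, 192) [ 0.6234 -0.1686  0.1215]
(385, 192) [ 0.6239 -0.2041  0.1207]
(353, 192) [ 0.6234 -0.129   0.1179]
(355, 208) [ 0.5862 -0.1352  0.1079]
(356, 225) [ 0.5459 -0.1387  0.1005]
(357, 244) [ 0.5005 -0.1426  0.0911]
(241, 217) [0.5618 0.1383 0.0986]
(242, 230) [0.5306 0.1359 0.0928]
(242, 243) [0.4992 0.136  0.0861]
(242, 256) [0.4675 0.1362 0.0776]
(358, 280) [ 0.4102 -0.1543  0.0286]
(263, 194) [0.6151 0.0843 0.1268]
```

View pics/crop0.png

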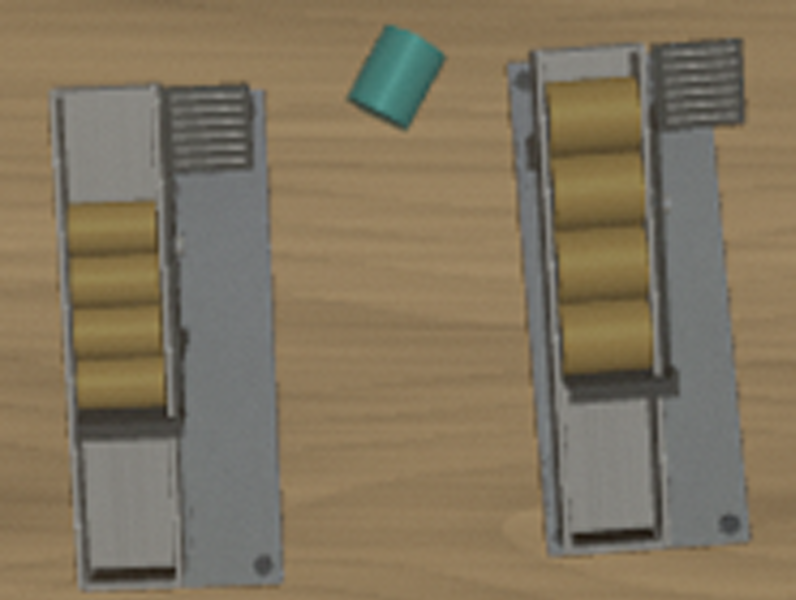

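The right-hand dispenser has a 41 mm pitch, so it is dispenser_large. Its paddle centre is at about px (377.7,184.5), which gives roughly (0.641,-0.186,0.1245). Next I'll refine the yaw, check the bin height near the path, and work out the move.

```bash
python3 - <<'E'
from h import *
d=np.load('pics/top0.npy');ci=camera_info('top')
v,u=np.mgrid[0:420,0:560]
z=d;P=np.stack([(u-ci['cx'])/ci['fx']*z,(v-ci['cy'])/ci['fy']*z,z],-1)@Q(ci['rotation']).T+np.array(ci['position'])
ok=d>0
# bushings: color
im=cv2.imread('pics/top0.png').astype(int)
m=ok&(P[...,2]>.118)&(P[...,2]<.14)&(P[...,0]>.6)&(P[...,1]<-.15)&(P[...,1]>-.23)
print(m.sum(),P[m].mean(0),P[m].min(0),P[m].max(0)); r=cv2.minAreaRect((P[m][:,:2]*1000).astype(np.float32));print(r)
mb=ok&(P[...,2]>.02)&(P[...,1]<-.3)&(P[...,0]>.1)&(u>440)&(v<300)
print('bin',P[mb].min(0),P[mb].max(0))
# gate: max height along
mg=(u>345)&(u<369)&(v>250)&(v<260)
for r_ in range(249,259): print(r_,P[r_,350:368].mean(0).round(3))
# wall long edges: base plate
mp=ok&(P[...,2]>.002)&(P[...,2]<.14)&(u>325)&(u<395)&(v>170)&(v<300)&(P[...,0]<.6)
o=arm.get_obs();T=Q(o['ee_rot']);print(T)
E
```

```text
431 [ 0.64185748 -0.18331864  0.12489791] [ 0.61650636 -0.20935974  0.11804158] [ 0.66557003 -0.15016395  0.13594604]
((641.000244140625, -179.0895538330078), (47.72263717651367, 59.45265197753906), 2.3786661624908447)
bin [ 0.37510256 -0.66052315  0.02000234] [ 0.76282612 -0.35469907  0.13726366]
249 [ 0.489 -0.147  0.085]
250 [ 0.486 -0.148  0.08 ]
251 [ 0.484 -0.149  0.075]
252 [ 0.481 -0.148  0.079]
253 [ 0.479 -0.146  0.09 ]
254 [ 0.477 -0.145  0.098]
255 [ 0.474 -0.145  0.098]
256 [ 0.472 -0.145  0.098]
257 [ 0.469 -0.145  0.098]
258 [ 0.467 -0.149  0.072]
[[ 3.12466943e-01 -9.49928598e-01 -2.60682352e-04]
 [-9.49927370e-01 -3.12466963e-01  1.54540022e-03]
 [-1.54947449e-03 -2.35257180e-04 -9.99998772e-01]]
```

>>> carry_out:
  series: "-6 -17 0 0 0 1; -20 -55 0 0 0 2; -34 -94 0 0 0 3; -49 -138 0 0 0 4; -63 -176 0 0 0 5; -77 -215 0 0 0 6; -91 -253 0 0 0 7; -105 -292 0 0 0 8; -119 -330 0 0 0 9; -132 -369 5 0 0 10; -146 -408 15 0 0 11; -160 -446 25 0 0 12; -174 -485 35 0 0 12; -186 -518 45 0 0 12; -194 -540 55 0 0 12; -197 -551 60 0 0 12; -197 -551 60 0 0 12; -197 -551 60 0 0 12"
  claw: 0

```text
time: 1.9
tcp_pos: [0.6408, -0.1869, 0.1709]
ee_rot: [-0.0, 0.744, -0.668, -0.001]
force: [-1.3, -0.0, 0.8]
grip_width: 0.0001
```

```bash
python3 - <<'E'
from h import *
snap('side','side1');snap('wrist','wrist1')
im=cv2.imread('pics/side1.png');c=im[150:350,260:440];cv2.imwrite('pics/crop1.png',cv2.resize(c,None,fx=3,fy=3,interpolation=cv2.INTER_CUBIC))
print(Q(arm.get_obs()['ee_rot']).round(3))
E
```

```text
[[ 0.107 -0.994  0.   ]
 [-0.994 -0.107  0.001]
 [-0.001 -0.    -1.   ]]
```

View pics/crop1.png

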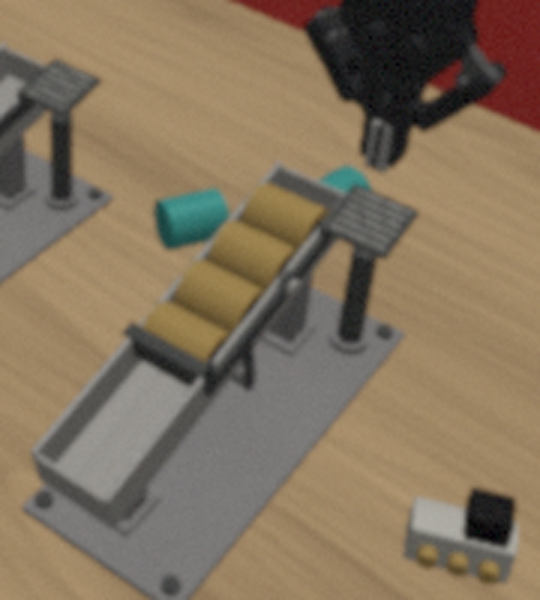

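View pics/wrist1.png

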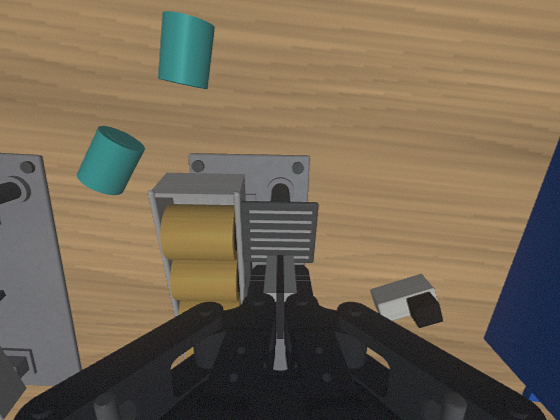

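The fingertips line up with the paddle middle: both are near column 280 in the wrist view, and the side view agrees. Now descending to contact.

>>> carry_out:
  series: "0 0 12 0 0 0; 0 0 26 0 0 0; 0 0 38 0 0 0; 0 0 44 0 0 0; 0 0 49 0 0 0; 0 0 52 0 0 0; 0 0 52 0 0 0"

```text
time: 2.7
tcp_pos: [0.6415, -0.1876, 0.1203]
ee_rot: [-0.001, 0.744, -0.668, 0.001]
force: [0.9, 0.6, 1.7]
grip_width: 0.0002
```

>>> carry_out:
  series: "0 0 4 0 0 0; 0 0 8 0 0 0; 0 0 12 0 0 0; 0 0 14 0 0 0; 0 0 14 0 0 0"

```text
time: 3.2
tcp_pos: [0.6445, -0.1876, 0.1082]
ee_rot: [-0.003, 0.744, -0.668, 0.003]
force: [5.1, 1.0, 6.4]
grip_width: -0.0002
```

>>> carry_out:
  series: "0 1 2 0 0 0; 0 2 4 0 0 0; 0 2 6 0 0 0; 0 2 8 0 0 0; 0 2 8 0 0 0; 0 2 8 0 0 0"

```text
time: 3.8
tcp_pos: [0.6455, -0.1876, 0.1035]
ee_rot: [-0.005, 0.745, -0.668, 0.006]
force: [3.1, 3.9, 13.4]
grip_width: -0.0002
```

```bash
python3 - <<'E'
from h import *
snap('side','side2')
im=cv2.imread('pics/side2.png');c=im[150:350,260:440];cv2.imwrite('pics/crop2.png',cv2.resize(c,None,fx=3,fy=3,interpolation=cv2.INTER_CUBIC))
o=arm.get_obs();print(o['time'],o['tcp_pos'],o['force'])
E
```

```text
3.85 [ 0.64547912 -0.18762469  0.1035328 ] [ 2.94726738  3.80048047 12.89700454]
```

View pics/crop2.png

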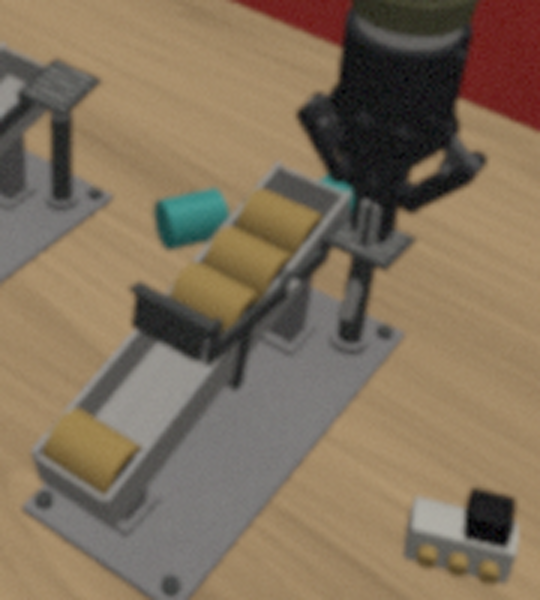

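The first bushing is in the trough, at crop (90,450) against the end wall, with the gate up and three held. The lever is at its stop (13 N). Letting up fully now.

>>> carry_out:
  series: "0 0 -4 0 0 0; 0 0 -9 0 0 0; 0 0 -14 0 0 0; 0 0 -20 0 0 0; 0 0 -27 0 0 0; 0 2 -34 0 0 0; 0 4 -38 0 0 0; 0 4 -38 0 0 0; 0 4 -38 0 0 0; 0 4 -38 0 0 0; 0 4 -38 0 0 0"

```text
time: 4.95
tcp_pos: [0.6408, -0.1879, 0.1411]
ee_rot: [-0.005, 0.745, -0.668, 0.006]
force: [-0.0, 0.3, 0.1]
grip_width: 0.0001
```

```bash
python3 - <<'E'
from h import *
snap('side','side3')
im=cv2.imread('pics/side3.png');c=im[150:350,260:440];cv2.imwrite('pics/crop3.png',cv2.resize(c,None,fx=3,fy=3,interpolation=cv2.INTER_CUBIC))
o=arm.get_obs();print(o['time'],o['tcp_pos'],o['force'],Q(o['ee_rot'])[:,2])
E
```

```text
5.0 [ 0.64078145 -0.18790186  0.14110526] [0.04941085 0.27776632 0.28624388] [ 1.52542781e-02 -7.63834159e-04 -9.99883355e-01]
```

View pics/crop3.png

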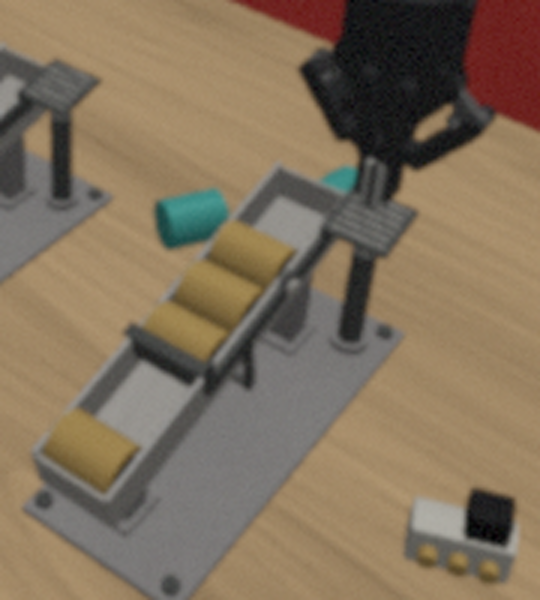

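The lever is up, the gate is shut, three bushings wait behind it and one is in the trough. Starting the second press.

>>> carry_out:
  series: "0 0 8 0 0 0; 0 0 16 0 0 0; 0 0 20 0 0 0; 0 0 24 0 0 0; 0 0 28 0 0 0; 0 0 32 0 0 0; 0 0 36 0 0 0; 0 0 39 0 0 0; 0 0 41 0 0 0; 0 0 42 0 0 0; 0 0 42 0 0 0; 0 0 42 0 0 0; 0 0 42 0 0 0"

```text
time: 6.3
tcp_pos: [0.6456, -0.1879, 0.1035]
ee_rot: [-0.008, 0.745, -0.667, 0.01]
force: [3.9, 3.2, 16.6]
grip_width: 0.0002
```

```bash
python3 - <<'E'
from h import *
snap('side','side4')
im=cv2.imread('pics/side4.png');c=im[150:350,260:440];cv2.imwrite('pics/crop4.png',cv2.resize(c,None,fx=3,fy=3,interpolation=cv2.INTER_CUBIC))
o=arm.get_obs();print(o['time'],o['tcp_pos'],o['force'])
E
```

```text
6.35 [ 0.64560539 -0.18794686  0.103477  ] [ 2.43084374  3.55174198 16.24817068]
```

View pics/crop4.png

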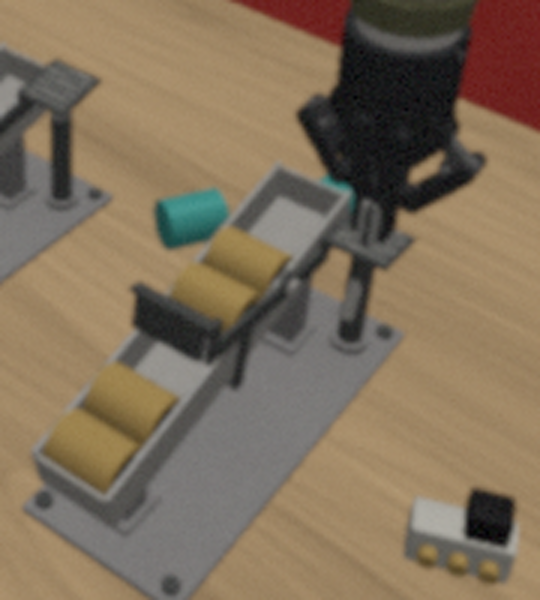

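Two bushings are now in the trough, at crop (90,450) and (130,405), with two held behind the gate. Letting up and backing well clear.

>>> carry_out:
  series: "0 0 -4 0 0 0; 0 0 -9 0 0 0; 0 0 -14 0 0 0; 0 0 -20 0 0 0; 0 0 -27 0 0 0; 0 0 -36 0 0 0; 0 0 -50 0 0 0; 0 0 -70 0 0 0; 0 0 -90 0 0 0; 0 0 -105 0 0 0; 0 0 -110 0 0 0; 0 0 -110 0 0 0; 0 0 -110 0 0 0; 0 0 -110 0 0 0; 0 0 -110 0 0 0"

```text
time: 7.85
tcp_pos: [0.6424, -0.1875, 0.2124]
ee_rot: [-0.007, 0.745, -0.667, 0.009]
force: [0.1, 0.0, 0.1]
grip_width: 0.0002
```

```bash
python3 - <<'E'
from h import *
snap('side','side5');snap('top','top5')
im=cv2.imread('pics/side5.png');c=im[150:350,260:440];a=cv2.resize(c,None,fx=2.2,fy=2.2,interpolation=cv2.INTER_CUBIC)
t=cv2.imread('pics/top5.png')[160:306,220:400];b=cv2.resize(t,(396,321))
cv2.imwrite('pics/crop5.png',np.hstack([a,cv2.copyMakeBorder(b,0,a.shape[0]-321,0,0,0)]))
o=arm.get_obs();print(o['time'],o['tcp_pos'],o['force'],abs(o['qvel']).max())
E
```

```text
7.95 [ 0.64253501 -0.18760146  0.21272797] [-0.52011196  0.29060928  0.49324278] 0.0057199775897707
```

View pics/crop5.png

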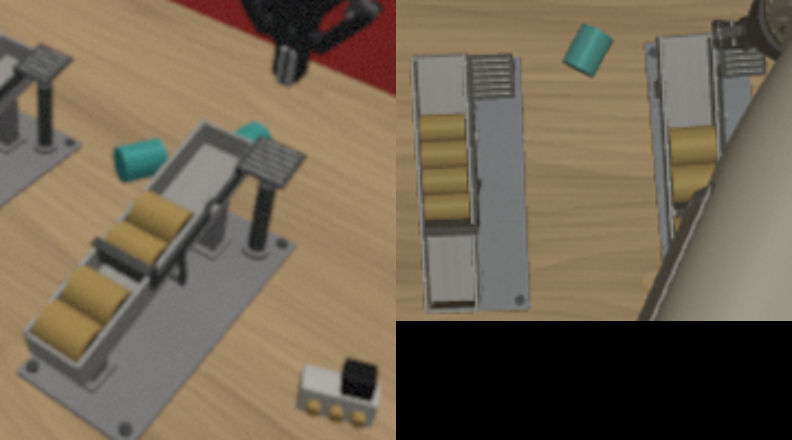

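The side view shows two bushings in the trough, the paddle up, and the gate shut with two bushings against it. The small dispenser is unchanged and the arm is clear, so I'm handing in.

```bash
python3 -c "
from workcell import arm
print(arm.finish_job())"
```

```text
the job is handed in; nothing more can be done
None
```

I issued two of the larger bushings by pressing the large dispenser's paddle to its stop twice with closed fingertips. Each time I held it down until the bushing was in the trough, then let the lever come fully up. The pictures showed the second bushing rolled down to the gate before the second press.

- **Final state:** the last side view shows two bushings in the trough, the lever up, and the gate shut with the other two waiting behind it. The fingers ended about 90 mm above the paddle with no contact force.
- **Left alone:** the small dispenser looked unchanged from above. The turquoise look-alikes and the valve in view had not moved. The carton and bearing were outside the last crops, but the arm stayed high above the bench on the way in.
- **Limits:** the highest force reading was about 17 N, and the clock stood at 7.95 s when I handed in.
- **Disagreement:** in the last top view the arm hid the large dispenser's trough and gate, so that part rests on the side view alone. The fingertips also slipped 4–5 mm in x while pressing but stayed on the paddle.

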